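# Index the globe to its next seam and hold the pressing lever on it

### The job

The next seam of the freshly papered globe has to be pressed while its paste grabs: lift the stand's sprung index plunger by its red knob, swing the index arm clockwise (seen from above) to the very next hole and let the plunger drop fully home. Then press the black paddle of the pressing lever down until its pointer stands in the green band, and finish holding it there: the program ends with the hand still pressing, because the lever springs back when let go. Never drive the pointer right through to the red zone, do not touch the damp globe with the robot, and leave the white mug, the ink jar, the toy globe and the paint tube standing or lying where they are.

Things in the scene. Friction and masses are not known exactly. Their poses are not given: they have to be found in the camera images.
- index_arm (a joint): Turning angle (rad) of the aluminium index arm with turntable and globe about the stand's upright axis. 0 = first hole, where it starts; grows clockwise seen from above; 0.524 (30 degrees) = the next hole, the target; 1.047 = the last hole. Stops at -0.10 and 1.15. Turns with slight friction (0.5 N at the knob) and stays where it is left.
- plunger (a joint): Height (m) of the sprung index plunger: 0 = pin fully home; must be lifted 0.011 to 0.015 to swing free of the holes (let go between holes it rests on the plate at 0.0095); stop at 0.016. Its spring pushes down with 4 N when home, 8 N at the top. Pin 10 mm thick with a round foot, holes 12.5 mm wide: let go within about 2 mm (0.01 rad) of a hole's middle it finds its own way home.
- press_lever (a joint): Angle (rad) of the pressing lever. 0 = at rest, paddle up; grows as the paddle goes down. Its foam shoe meets the globe at about 0.21; green band 0.26 to 0.38 (middle 0.32); red zone from 0.46; stop at 0.50. Sprung: about 3 N on the paddle to start it, about 10 N in the green band; flies back to 0 when let go.
- knob (a point): Middle of the red ribbed plunger knob: upright cylinder 26 mm across, 28 mm tall (14 mm above and below this point); 2 mm below it begins the fixed sleeve on the arm, 28 mm across. 190 mm out from the stand's axis, 82 mm above the table when home. The globe's widest part is 85 mm inward from it, 155 mm above the table.
- axis (a point): On the stand's upright turning axis, level with the top of the hole plate, 30 mm above the table. Its x and y axes are fixed to the stand (they turn with its yaw); z is up. The stand is a plywood board 300 x 400 mm, fixed to the table.
- next_hole (a point): Middle of the mouth of the next hole (the middle one of three, punched with two dots), on top of the aluminium arc plate, 30 mm above the table, 190 mm from the axis. When the plunger is home there, the knob is straight above this point.
- pivot (a point): On the level hinge pin of the pressing lever, 245 mm above the table, 150 mm from the stand's axis, on the grey post left of the knob. The lever's handle runs from here straight away from the globe, that is, along the horizontal line from the axis through this point.
- paddle_top (a point): Middle of the black paddle's top face (52 mm along the lever, 28 wide, 14 thick), 116 mm from the pivot; moves with the lever. At rest 270 mm above the table, outer end tilted up 0.16 rad; at lever angle 0.16 level; at 0.32 it is 37 mm lower than at rest (233 mm above the table), almost straight below, outer end tilted down 0.16 rad.
- paddle: The black paddle itself; origin in its middle, 7 mm below its top face; x along the lever away from the globe, y across it, z up out of its top.
- press_shoe: Sprung shoe with a grey foam face, 34 x 50 mm, that the lever swings against the globe's equator; origin on the lever's lower end, 90 mm below the pivot in mid-band.
- globe: Papered, part-painted globe, 210 mm across, fixed on the turntable; origin at its bottom, 50 mm above the table, on the stand's axis; its top is 260 mm above the table, with a brass spindle to 284 mm. Not to be touched by the robot.
- mug: White ceramic mug, 93 mm tall, 83 mm across, loose on the table right of the stand; origin at the centre of its underside. Leave alone.
- ink_bottle: Small squat glass ink jar with a yellow lid, 40 mm tall, 52 mm across, left of the stand; origin at the centre of its underside. Leave alone.
- toy_globe: Thumb-size blue and yellow toy globe on a red foot, 50 mm tall, 36 mm across, at the front right of the stand; origin at the centre of its underside. Leave alone.
- blue_tube: Crushed aluminium paint tube with a blue label, 92 x 32 x 17 mm, lying on the table left of the stand; origin at the centre of its underside; lies flat. Leave alone.

How it is judged:
On the way, in this order (a step that is already met when the one before it is completed fails the run):
1. the plunger's pin is lifted out of the first hole (value of joint plunger above 0.01 m), for 0.1 s.
2. the index arm stands at the next hole with the plunger fully home (value of joint index_arm between 0.5076 and 0.5396 rad and value of joint plunger below 0.0015 m), for 0.2 s.
3. the lever's pointer is brought into the green band (value of joint press_lever between 0.26 and 0.38 rad), for 0.2 s.
At the end, for the whole second after the job is handed in: The index arm is at the next hole (0.524 +- 0.016 rad) with the plunger fully home (within 1.5 mm), and the robot is pressing the paddle (at least 2 N) and holding the lever still in the green band (0.26 to 0.38 rad), its shoe bearing on the globe with at least 1 N (all of step 2 and all of step 3 and velocity of joint press_lever between -0.05 and 0.05 rad/s and contact force between press_shoe and globe above 1 N and contact force between any of the fingers, the arm and paddle above 2 N); the arm keeps its last pose, push and grip.
It fails at once if the lever is driven into the red zone (0.46 rad) (value of joint press_lever above 0.46 rad).
It fails at once if the robot touches the damp globe (contact force between any of the fingers, the arm and globe above 0.5 N).
It fails at once if a bystander (mug, ink jar, toy globe or blue paint tube) is shifted more than 30 mm or tipped over (distance of any of mug, ink_bottle, toy_globe, blue_tube from where it was at the start of the episode above 0.03 m or angle between any of mug, ink_bottle, toy_globe's own z axis and vertical above 0.5 rad).
It also fails if it takes over 58 s, if anything falls off the work surface, if the arm or the gripper's body presses on something with over 40 N, if the wrist force passes 120 N, or if a joint passes its speed limit or range.

### The arm

A 7-joint arm with a two-finger parallel gripper is mounted at the origin on a cart in front of the work surface, level with it; the furniture and walls round the work are solid. World frame = base frame: x ahead of the robot, y to its left, z up, the work surface at z = 0. Lengths are in m, angles in rad, forces in N, time in s.
With the tool pointing down it reaches from about 0.425 to 1.025 m from the base axis. Payload 9.4 kg.
Tool frame: the origin (TCP) lies midway between the tips of the shut fingers; the grasp point (between the pads) lies 19 mm behind it; z points along the fingers, y is the line along which they close (so a half turn about z gives the same grasp; the last joint's range is limited). The gripper opens to 93 mm and grips with 3 to 60 N. Pads are 15 mm wide; open, the fingers measure 128 mm over their backs; the gripper's body (75 mm by 188 mm) begins 65 mm behind the grasp point.
Start: joints at [-1.205, 0.599, -0.003, 1.599, 0.002, 0.943, -0.08], TCP at [0.311, 0.655, 0.219] pointing down, gripper open.
Joint ranges: [-2.57, 2.57], [-0.35, 1.97], [-1.29, 1.29], [0.11, 2.56], [-1.05, 4.19], [0.11, 1.86], [-2.63, 2.63]. Speed limits (rad/s): [2.22, 2.22, 3.01, 3.01, 3.14, 3.14, 3.14].

### API

Orientations are given as a unit quaternion [x, y, z, w].
In Python, from rig import arm, vision gives the robot as it stands.
- The arm moves only by the tool jog_arm, never from a script. Its argument "plan" is a list of rows, each a list of 2 entries, a list of its own where there are three numbers: the shift along the tool's x, y, z in mm, then the turn about the tool's z in degrees. A call has exactly 10 rows; each row is the pose to reach, as a shift and turn from the pose commanded when the call began, along the tool's axes at that moment; what a row does not reach only later rows make up. A row lasts 1/12 s, in which the tool goes at most 41.7 mm and 7.16 degrees, less where a joint would pass 70% of its speed; a pose out of reach is approached as far as the arm can. A call with a gripper value outside its range is refused whole. "grip" is the gripper's target within -1 to 1 (fully open at 1, half-way at 0, shut at -1), set as the call begins (left out, the last holds). The fingers move at their own pace and stop on an object; "newtons" is the grip in N (left out, the last holds). Time passes only in rows, so rows that repeat a pose let the fingers close, or fill a call up. It gives the time, the measured TCP pose, the force, the opening and the grip force at its end, in the units of the state.
- arm.observe(): the state, without advancing time (a new reading comes with each control period).
- vision.read_camera(name): name is "scene" or "top" or "wrist"; returns (picture, depth): 384x512x3 uint8, blue, green, red; 384x512 float32, m along the optical axis (not along the pixel's ray), 0 where there is no reading.
- vision.camera_info(name): a dict with "fx", "fy", "cx", "cy" (pixels), "T" (4x4, takes a point from camera to world coordinates); the wrist camera has in their place "mount" (4x4, takes a point from camera to tool coordinates, whose origin is the TCP and whose axes are the flange's). Camera axes: x right, y down, z forward; pixel columns grow to the right and rows downward; lengths in m; the calibration is good to about 2 mm. A picture is of the moment at which its call begins: read the wrist's pose just before it. camera_info takes no time and is no camera call.
- arm.sign_off(): hands the job in; it is judged then, once.
The state is a dict: "t": time; "joint_pos": joint angles; "dq": joint speeds; "effort": joint torques, N m; "position": TCP position; "tool_rot": TCP orientation; "ft_force": force on the tool from outside, world axes, zero at the start; "wrist_torque": the same for the moment, N m; "gripper_width": finger opening in m; "gripper_force": force on a finger pad.
Only numpy, scipy, OpenCV 4.12 (cv2) and the standard library are available. Lean on these libraries where they do the work, as an engineer would, in place of code of your own. Each camera call takes 0.05 s, during which the arm holds its last target. There are 200 camera calls.

## Working session

There is one attempt and no reset: what is moved stays moved. The work goes in short steps, Python scripts to look and compute and a tool call to move; the robot and the scene stay as the last step left them, time stands still between calls to the robot, and variables do not carry over. Pictures are saved under pics/ and viewed, at most 10 in all, crops included, and the job is handed in when it is done.

Besides the shell and the picture viewer there is one more tool, called after "Emit:" as name(argument=value, ...) on one line, values as JSON. jog_arm: Moves the arm, as the interface text tells. Its arguments: {"type":"object","properties":{"plan":{"type":"array"},"grip":{"type":"number"},"newtons":{"type":"number"}},"required":["plan"]}

```bash
mkdir -p pics
python3 - <<'E'
from rig import arm, vision
import cv2,numpy as np
for n in("scene","top"):
    p,d=vision.read_camera(n); cv2.imwrite(f"pics/{n}0.png",p); np.save(f"pics/{n}0.npy",d)
    i=vision.camera_info(n); print(n,{k:np.round(v,3).tolist() for k,v in i.items()})
print(vision.camera_info("wrist"))
print(arm.observe())
E
```

```text
scene {'fx': 477.163, 'fy': 477.163, 'cx': 250.725, 'cy': 189.23, 'T': [[0.67, -0.43, 0.605, -0.395], [-0.742, -0.366, 0.562, -0.83], [-0.021, -0.825, -0.564, 0.996], [0.0, 0.0, 0.0, 1.0]]}
top {'fx': 361.116, 'fy': 361.116, 'cx': 256.999, 'cy': 186.622, 'T': [[0.19, -0.927, 0.324, 0.148], [-0.982, -0.182, 0.057, -0.039], [0.006, -0.329, -0.944, 1.234], [0.0, 0.0, 0.0, 1.0]]}
{'fx': 333.1156186945367, 'fy': 333.1156186945367, 'cx': 255.32122958763503, 'cy': 197.25842128816782, 'mount': array([[-6.86503536e-04, -9.60853872e-01, -2.77054806e-01,
         7.75741706e-02],
       [ 9.99999734e-01, -5.91450645e-04, -4.26651006e-04,
        -1.81732566e-04],
       [ 2.46085027e-04, -2.77055025e-01,  9.60854022e-01,
        -1.65774570e-01],
       [ 0.00000000e+00,  0.00000000e+00,  0.00000000e+00,
         1.00000000e+00]])}
{'t': 0.1, 'joint_pos': array([-1.20470583,  0.60004289, -0.00253028,  1.60003582,  0.00180517,
        0.94292164, -0.07977939]), 'dq': array([-0.00105523,  0.00043825, -0.00033242, -0.00378927,  0.00069471,
        0.00171555,  0.00026615]), 'effort': array([ 5.91675009e-03, -7.66547227e+01,  1.50258601e+00, -2.52935421e+01,
       -5.22669079e-02,  1.35972770e-02,  7.15419856e-05]), 'position': array([0.31046969, 0.65467557, 0.21785316]), 'tool_rot': array([ 2.19556185e-01,  9.75599604e-01, -6.97855949e-04, -8.40147379e-05]), 'ft_force': array([0.39826927, 0.33696813, 0.39399182]), 'wrist_torque': array([ 0.07311265, -0.01470643, -0.00373081]), 'gripper_force': 0.0, 'gripper_width': 0.09315664151723546}
```

View pics/scene0.png

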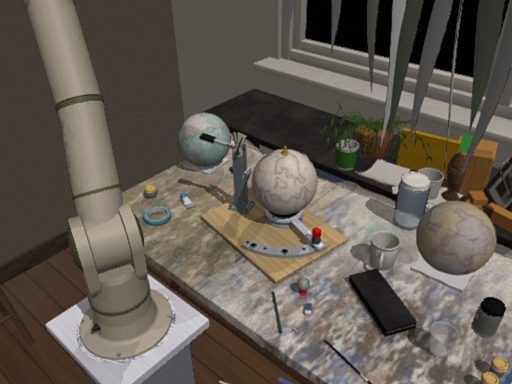

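View pics/top0.png

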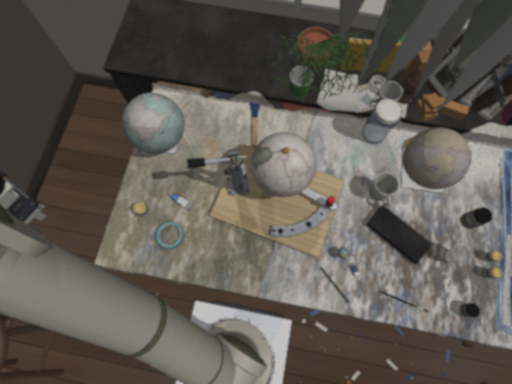

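The scene view shows the red knob at (316,236), the paddle at about (208,139) and the spindle at (285,150). In the top view the knob is at (331,201), the spindle at (285,151) and the paddle at (196,162). Next I'll locate them in 3D.

```bash
cat > h.py <<'E'
from rig import arm, vision
import cv2,numpy as np
from scipy.spatial.transform import Rotation as R
from scipy.optimize import least_squares
def cloud(d,i,T=None):
    T=i["T"] if T is None else T
    v,u=np.mgrid[:d.shape[0],:d.shape[1]]
    P=np.stack([(u-i["cx"])/i["fx"]*d,(v-i["cy"])/i["fy"]*d,d],-1)
    return P@T[:3,:3].T+T[:3,3]
def wrist():
    s=arm.observe(); p,d=vision.read_camera("wrist"); i=vision.camera_info("wrist")
    M=np.eye(4);M[:3,:3]=R.from_quat(s["tool_rot"]).as_matrix();M[:3,3]=s["position"]
    T=M@i["mount"]; return p,d,i,T,s
E
python3 - <<'E'
from h import *
np.set_printoptions(precision=4,suppress=True)
for n,gc,pc,kc in(("scene",(285,182),(208,139),(316,236)),("top",(283,165),(196,162),(331,201))):
    p=cv2.imread(f"pics/{n}0.png");d=np.load(f"pics/{n}0.npy");i=vision.camera_info(n);C=cloud(d,i)
    hsv=cv2.cvtColor(p,cv2.COLOR_BGR2HSV)
    v,u=np.mgrid[:384,:512]
    near=lambda c,r:(np.hypot(u-c[0],v-c[1])<r)&(d>0)
    g=C[near(gc,22)]
    f=least_squares(lambda x:np.linalg.norm(g-x,axis=1)-.105,[*g.mean(0)[:2],.155],loss="soft_l1",f_scale=.003)
    print(n,"globe",f.x,np.sqrt(np.mean(f.fun**2)))
    k=C[near(kc,14)&(hsv[...,1]>150)&((hsv[...,0]<8)|(hsv[...,0]>172))&(hsv[...,2]>70)]
    print("knob",len(k),np.median(k,0),k.min(0),k.max(0))
    m=C[near(pc,14)&(hsv[...,2]<45)]; m=m[(m[:,2]>.2)&(m[:,2]<.32)]
    print("paddle",len(m),np.median(m,0),m.min(0),m.max(0)); 
    q=m[m[:,2]>np.median(m[:,2])-.02]; w,V=np.linalg.eigh(np.cov(q.T)); print(V[:,2])
E
```

```text
scene globe [ 0.6075 -0.0417  0.1536] 0.002696942492472433
knob 75 [ 0.5355 -0.2261  0.0878] [ 0.5274 -0.2349  0.0173] [ 0.6301 -0.1615  0.1021]
paddle 77 [0.5148 0.2014 0.2675] [0.4981 0.1787 0.258 ] [0.5343 0.2236 0.276 ]
[-0.3537  0.9134  0.2015]
top globe [ 0.6088 -0.0405  0.1563] 0.0027940052287807452
knob 38 [ 0.5374 -0.2174  0.0965] [ 0.5291 -0.2257  0.0812] [ 0.5502 -0.2093  0.1013]
paddle 103 [0.5155 0.2067 0.2718] [0.4996 0.1845 0.2653] [0.5318 0.2273 0.2786]
[-0.3625  0.92    0.149 ]
```

Emit:
jog_arm(plan=[[[0, 0, -40], 0], [[0, 0, -80], 0], [[0, 0, -120], 0], [[0, 0, -160], 0], [[0, 0, -180], 0], [[-20, -25, -180], 5], [[-45, -54, -180], 11], [[-70, -84, -180], 17], [[-95, -114, -180], 23], [[-120, -144, -180], 29]], grip=1, newtons=40)

```text
t: 0.93
position: [0.3574, 0.4715, 0.3982]
tool_rot: [0.459, 0.888, -0.0, -0.0]
ft_force: [1.1, -0.3, -0.2]
gripper_width: 0.0928
gripper_force: 0.0
```

Emit:
jog_arm(plan=[[[-35, -13, 0], 4], [[-70, -27, 0], 8], [[-105, -40, 0], 12], [[-140, -54, 0], 17], [[-175, -68, 0], 21], [[-210, -81, 0], 26], [[-245, -95, 0], 30], [[-280, -108, 0], 35], [[-315, -122, 0], 40], [[-350, -135, 0], 45]])

```text
t: 1.77
position: [0.4513, 0.1084, 0.3986]
tool_rot: [0.764, 0.645, 0.0, -0.0]
ft_force: [0.0, 0.5, -0.3]
gripper_width: 0.0927
gripper_force: 0.0
```

Emit:
jog_arm(plan=[[[-38, 17, 0], 1], [[-76, 34, 0], 2], [[-114, 51, 0], 4], [[-152, 68, 0], 6], [[-190, 85, 0], 8], [[-228, 102, 0], 10], [[-266, 119, 0], 12], [[-295, 132, 0], 12.6], [[-310, 138, 30], 12.6], [[-310, 138, 60], 12.6]])

```text
t: 2.6
position: [0.5377, -0.2229, 0.3388]
tool_rot: [0.83, 0.557, 0.0, 0.002]
ft_force: [0.4, 0.3, 0.0]
gripper_width: 0.0932
gripper_force: 0.0
```

Emit:
jog_arm(plan=[[[0, 0, 40], 0], [[0, 0, 80], 0], [[0, 0, 120], 0], [[0, 0, 140], 0], [[0, 0, 140], 0], [[0, 0, 140], 0], [[0, 0, 140], 0], [[0, 0, 140], 0], [[0, 0, 140], 0], [[0, 0, 140], 0]])

```text
t: 3.43
position: [0.5378, -0.218, 0.1999]
tool_rot: [0.829, 0.56, 0.001, 0.001]
ft_force: [-0.2, -0.4, 0.4]
gripper_width: 0.0931
gripper_force: 0.0
```

Run:
```python
from h import *
np.set_printoptions(precision=4,suppress=True)
p,d,i,T,s=wrist(); cv2.imwrite("pics/w1.png",p); C=cloud(d,i,T)
hsv=cv2.cvtColor(p,cv2.COLOR_BGR2HSV)
m=((hsv[...,1]>150)&((hsv[...,0]<8)|(hsv[...,0]>172))&(hsv[...,2]>60)&(d>0)).astype(np.uint8)
n,l,st,c=cv2.connectedComponentsWithStats(m)
for j in range(1,n):
    if st[j,4]>40: q=C[l==j]; t=q[q[:,2]>q[:,2].max()-.004]; print(c[j],st[j],q.min(0),q.max(0),(t.min(0)+t.max(0))/2,t.mean(0))
print(s["position"],R.from_quat(s["tool_rot"]).as_matrix())
```

```text
[261.7099 192.0988] [247 176  31  33 779] [ 0.5202 -0.2397  0.0169] [ 0.5559 -0.2064  0.0975] [ 0.5431 -0.2199  0.0955] [ 0.5431 -0.2195  0.0954]
[170.4615 271.0192] [167 266   7  11  52] [ 0.3943 -0.2977  0.0013] [ 0.4013 -0.2845  0.006 ] [ 0.3978 -0.2911  0.0041] [ 0.3975 -0.291   0.0039]
[ 0.5378 -0.218   0.1999] [[ 0.3739  0.9275  0.0022]
 [ 0.9275 -0.3739 -0.0003]
 [ 0.0006  0.0022 -1.    ]]
```

View pics/w1.png

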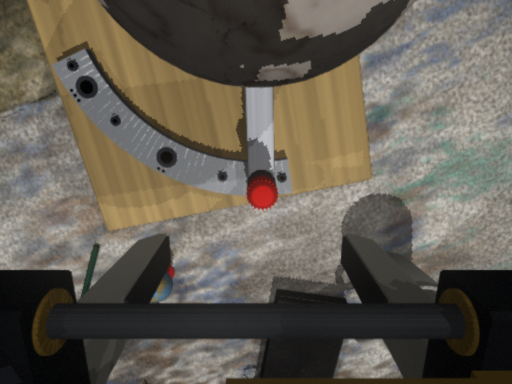

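The wrist view shows the knob at (262,192), the two-dot hole at (167,157), the last hole at (87,87), and what looks like the mug at (377,225).

```bash
cat >> h.py <<'E'
def pix(u,v,z,i,T):
    r=T[:3,:3]@np.array([(u-i["cx"])/i["fx"],(v-i["cy"])/i["fy"],1]); return T[:3,3]+r*(z-T[2,3])/r[2]
E
python3 - <<'E'
from h import *
np.set_printoptions(precision=4,suppress=True)
p,d,i,T,s=wrist(); C=cloud(d,i,T)
h2=pix(167,157,.03,i,T);h3=pix(87,87,.03,i,T); k=np.array([.5431,-.2197,.03])
print("mug",C[225,377],C[210,360],"hole2",h2,"h3",h3)
f=least_squares(lambda x:np.concatenate([(x[:2]+.19*np.array([np.cos(x[2]-a),np.sin(x[2]-a)])-q[:2]) for q,a in((k,0),(h2,.5236),(h3,1.0472))]),[.608,-.041,-1.95])
a=f.x;print(a,f.fun*1e3)
for j in(0,.5236):print(a[:2]+.19*np.array([np.cos(a[2]-j),np.sin(a[2]-j)]))
E
```

```text
mug [ 0.6462 -0.3289  0.    ] [ 0.633  -0.3033  0.0012] hole2 [ 0.463  -0.1633  0.03  ] h3 [ 0.4219 -0.0741  0.03  ]
[ 0.6089 -0.0417 -1.9235] [ 0.2144 -0.2589 -0.0377  0.0859 -0.1767  0.173 ]
[ 0.5433 -0.22  ]
[ 0.463  -0.1633]
```

Emit:
jog_arm(plan=[[[0, 6, 20], -1.8], [[0, 6, 40], -1.8], [[0, 6, 60], -1.8], [[0, 6, 80], -1.8], [[0, 6, 100], -1.8], [[0, 6, 115], -1.8], [[0, 6, 122], -1.8], [[0, 6, 126], -1.8], [[0, 6, 126], -1.8], [[0, 6, 126], -1.8]])

```text
t: 4.37
position: [0.5432, -0.2204, 0.0733]
tool_rot: [0.82, 0.572, 0.0, 0.0]
ft_force: [0.3, -0.2, 0.3]
gripper_width: 0.0933
gripper_force: 0.0
```

Emit:
jog_arm(plan=[[[0, 0, 0], 0], [[0, 0, 0], 0], [[0, 0, 0], 0], [[0, 0, 0], 0], [[0, 0, 0], 0], [[0, 0, 0], 0], [[0, 0, 0], 0], [[0, 0, 0], 0], [[0, 0, 0], 0], [[0, 0, 0], 0]], grip=-1, newtons=35)

```text
t: 5.2
position: [0.5428, -0.2202, 0.0726]
tool_rot: [0.82, 0.572, -0.0, -0.0]
ft_force: [-0.3, 0.1, 1.0]
gripper_width: 0.031
gripper_force: 0.0
```

Emit:
jog_arm(plan=[[[0, 0, 0], 0], [[0, 0, 0], 0], [[0, 0, 0], 0], [[0, 0, 0], 0], [[0, 0, 0], 0], [[0, 0, 0], 0], [[0, 0, 0], 0], [[0, 0, 0], 0], [[0, 0, 0], 0], [[0, 0, 0], 0]])

```text
t: 6.03
position: [0.5428, -0.2202, 0.0726]
tool_rot: [0.82, 0.572, -0.0, 0.0]
ft_force: [0.3, 0.2, 0.0]
gripper_width: 0.0253
gripper_force: 35.0
```

Emit:
jog_arm(plan=[[[0, 0, -3], 0], [[0, 0, -6], 0], [[0, 0, -9], 0], [[0, 0, -12], 0], [[0, 0, -13], 0], [[0, 0, -13], 0], [[0, 0, -13], 0], [[0, 0, -13], 0], [[0, 0, -13], 0], [[0, 0, -13], 0]])

```text
t: 6.87
position: [0.5426, -0.2201, 0.0855]
tool_rot: [0.82, 0.572, -0.0, -0.0]
ft_force: [-0.9, -1.3, -7.2]
gripper_width: 0.0254
gripper_force: 35.0
```

Emit:
jog_arm(plan=[[[0.1, -6.6, 0], 2], [[0.7, -16.6, 0], 5], [[2.3, -29.7, 0], 9], [[4.9, -42.7, 0], 13], [[8.3, -55.6, 0], 17], [[12.6, -68.1, 0], 21], [[17.8, -80.3, 0], 25], [[22.2, -89.2, 0], 28], [[24.6, -93.6, 0], 29.5], [[25.5, -95, 0], 30]])

```text
t: 7.7
position: [0.4623, -0.1626, 0.0858]
tool_rot: [0.94, 0.34, 0.0, -0.0]
ft_force: [1.7, 0.1, -7.0]
gripper_width: 0.0254
gripper_force: 35.0
```

Emit:
jog_arm(plan=[[[0, 0, 0], 0], [[0, 0, 0], 0], [[0, 0, 0], 0], [[0, 0, 0], 0], [[0, 0, 0], 0], [[0, 0, 0], 0], [[0, 0, 0], 0], [[0, 0, 0], 0], [[0, 0, 0], 0], [[0, 0, 0], 0]])

```text
t: 8.53
position: [0.4628, -0.1635, 0.0857]
tool_rot: [0.94, 0.341, 0.0, 0.0]
ft_force: [3.5, 3.7, -8.1]
gripper_width: 0.0251
gripper_force: 35.0
```

Run:
```python
from h import *
np.set_printoptions(precision=4,suppress=True)
s=arm.observe();v=s["position"][:2]-[.6089,-.0417];v0=np.array([.5426,-.2201])-[.6089,-.0417]
print(s["position"],np.linalg.norm(v),np.arctan2(v0[1],v0[0])-np.arctan2(v[1],v[0]),s["ft_force"])
```

```text
[ 0.4628 -0.1635  0.0857] 0.19020079208556537 0.5200191033312442 [ 3.4749  3.6512 -8.1115]
```

Emit:
jog_arm(plan=[[[0, -0.6, 0], 0], [[0, -0.6, 2], 0], [[0, -0.6, 4], 0], [[0, -0.6, 6], 0], [[0, -0.6, 8], 0], [[0, -0.6, 10], 0], [[0, -0.6, 12], 0], [[0, -0.6, 12.5], 0], [[0, -0.6, 12.5], 0], [[0, -0.6, 12.5], 0]])

```text
t: 9.37
position: [0.4625, -0.1631, 0.0732]
tool_rot: [0.94, 0.341, 0.0, 0.0]
ft_force: [4.0, 3.6, -4.4]
gripper_width: 0.0252
gripper_force: 35.0
```

Emit:
jog_arm(plan=[[[0, 0, 0], 0], [[0, 0, 0], 0], [[0, 0, 0], 0], [[0, 0, 0], 0], [[0, 0, 0], 0], [[0, 0, 0], 0], [[0, 0, 0], 0], [[0, 0, 0], 0], [[0, 0, 0], 0], [[0, 0, 0], 0]], grip=1)

```text
t: 10.2
position: [0.462, -0.163, 0.0731]
tool_rot: [0.94, 0.341, -0.0, 0.0]
ft_force: [-0.0, 0.8, -0.6]
gripper_width: 0.087
gripper_force: 0.0
```

Emit:
jog_arm(plan=[[[0, 0, 0], 0], [[0, 0, -10], 0], [[0, 0, -25], 0], [[0, 0, -50], 0], [[0, 0, -80], 0], [[0, 0, -110], 0], [[0, 0, -127], 0], [[0, 0, -127], 0], [[0, 0, -127], 0], [[0, 0, -127], 0]])

```text
t: 11.03
position: [0.4618, -0.1625, 0.1995]
tool_rot: [0.94, 0.341, -0.0, -0.0]
ft_force: [-0.3, -0.1, -0.4]
gripper_width: 0.0929
gripper_force: 0.0
```

Run:
```python
from h import *
np.set_printoptions(precision=4,suppress=True)
p,d,i,T,s=wrist(); cv2.imwrite("pics/w2.png",p); C=cloud(d,i,T)
hsv=cv2.cvtColor(p,cv2.COLOR_BGR2HSV)
m=((hsv[...,1]>150)&((hsv[...,0]<8)|(hsv[...,0]>172))&(hsv[...,2]>60)&(d>0)).astype(np.uint8)
n,l,st,c=cv2.connectedComponentsWithStats(m)
for j in range(1,n):
    if st[j,4]>200: q=C[l==j]; t=q[q[:,2]>q[:,2].max()-.004]; b=t.mean(0); print(c[j],b,np.median(t[:,2]), .5236-(np.arctan2(b[1]+.0417,b[0]-.6089)+1.9235+.5236))
print(s["position"])
# paddle from the two fixed cameras
for n in("scene","top"):
    p,d=vision.read_camera(n);C=cloud(d,vision.camera_info(n));u=np.array([-.34,.94])
    hsv=cv2.cvtColor(p,cv2.COLOR_BGR2HSV)
    A=C-np.array([.6089,-.0417,0]);r=np.hypot(A[...,0],A[...,1]);th=np.degrees(np.arctan2(A[...,1],A[...,0]))
    k=(hsv[...,2]<60)&(r>.2)&(r<.32)&(abs(th-110)<15)&(C[...,2]>.22)&(C[...,2]<.31)
    a=A[k];x=np.arctan2(*np.polyfit(a[:,0],a[:,1],1)[:1],1)
    cr=a[:,:2].mean(0);print(n,k.sum(),"ang",np.degrees(np.arctan2(cr[1],cr[0])),"r",np.percentile(r[k],[1,50,99]),"th",np.percentile(th[k],[1,99]),"z",np.percentile(a[:,2],[1,50,99]),np.median(C[k],0))
```

```text
[256.4446 192.9453] [ 0.4626 -0.1625  0.0955] 0.09559474402008566 0.5278911218575291
[ 0.4618 -0.1625  0.1995]
scene 85 ang 111.22181158104124 r [0.2402 0.2613 0.2854] th [107.6398 114.2419] z [0.2577 0.2672 0.2737] [0.5131 0.2019 0.2672]Traceback (most recent call last):
  File "<stdin>", line 16, in <module>
    raise TypeError("expected non-empty vector for x")
TypeError: expected non-empty vector for x
```

View pics/w2.png

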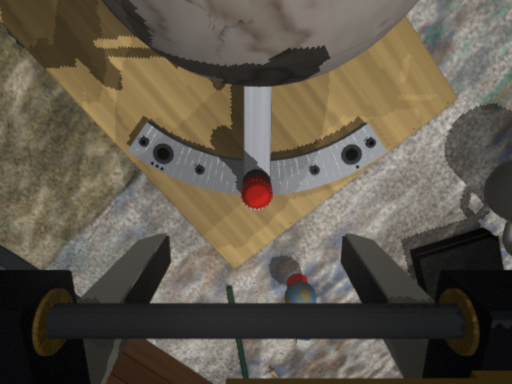

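The knob at (256,193) now stands over the middle hole with its top at z 0.0956, so the plunger is home. On to the paddle.

Emit:
jog_arm(plan=[[[0, 0, -40], 0], [[0, 0, -80], 0], [[0, 0, -120], 0], [[0, 0, -160], 0], [[10, -9, -170], -5], [[35, -31, -170], -10], [[60, -54, -170], -16], [[85, -76, -170], -22], [[110, -98, -170], -28], [[135, -121, -170], -34]], grip=-1, newtons=40)

```text
t: 12.02
position: [0.488, 0.0179, 0.3696]
tool_rot: [0.798, 0.603, -0.0, -0.0]
ft_force: [-0.1, 1.1, 1.0]
gripper_width: 0.0309
gripper_force: 0.0
```

Emit:
jog_arm(plan=[[[25, -3, 0], -5], [[50, -7, 0], -10], [[75, -10, 0], -15], [[100, -14, 0], -20], [[125, -17, 0], -25], [[150, -21, 0], -30], [[175, -24, 0], -35], [[190, -26, 0], -36], [[190, -26, 0], -36], [[190, -26, 0], -36]])

```text
t: 12.85
position: [0.5161, 0.2058, 0.3693]
tool_rot: [0.576, 0.818, -0.001, -0.0]
ft_force: [0.1, -0.1, -0.1]
gripper_width: 0.0003
gripper_force: 0.0
```

Run:
```python
from h import *
np.set_printoptions(precision=4,suppress=True)
p,d,i,T,s=wrist(); cv2.imwrite("pics/w3.png",p);C=cloud(d,i,T)
print(s["position"],s["gripper_width"],s["tool_rot"])
k=(p.max(2)<60)&(C[...,2]>.22)&(C[...,2]<.31)&(np.hypot(C[...,0]-.5157,C[...,1]-.2075)<.05)
if k.sum(): print(k.sum(),C[k].min(0),C[k].max(0),np.median(C[k],0))
```

```text
[0.5161 0.2058 0.3693] 0.0002758712996885844 [ 0.5756  0.8177 -0.0009 -0.    ]
1848 [0.5    0.1807 0.2614] [0.5401 0.2345 0.2753] [0.519  0.2098 0.2704]
```

View pics/w3.png

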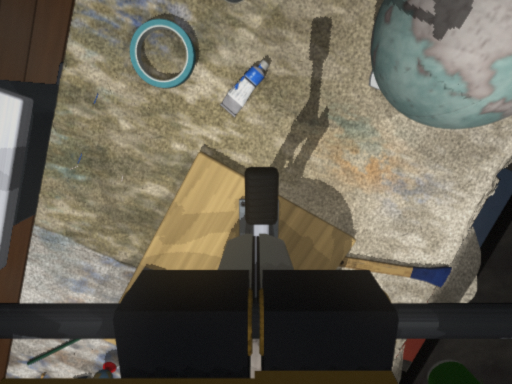

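The paddle (pixel 261,197) is centred at about (0.519, 0.209, 0.270) and the fingers are shut. Time to press it.

Emit:
jog_arm(plan=[[[1, 3.5, 20], 0], [[1, 3.5, 40], 0], [[1, 3.5, 60], 0], [[1, 3.5, 75], 0], [[1, 3.5, 85], 0], [[1, 3.5, 92], 0], [[1, 3.5, 95], 0], [[1, 3.5, 98], 0], [[1, 3.5, 101], 0], [[1, 3.5, 104], 0]])

```text
t: 13.73
position: [0.5194, 0.2085, 0.2667]
tool_rot: [0.575, 0.818, 0.001, 0.0]
ft_force: [-1.5, 1.1, 3.2]
gripper_width: 0.0008
gripper_force: 1.3
```

Emit:
jog_arm(plan=[[[0, 0, 4], 0], [[0, 0, 8], 0], [[0, 0, 12], 0], [[0, 0, 16], 0], [[0, 0, 20], 0], [[0, 0, 24], 0], [[0, 0, 27], 0], [[0, 0, 29.5], 0], [[0, 0, 31], 0], [[0, 0, 31], 0]])

```text
t: 14.57
position: [0.5195, 0.2086, 0.2353]
tool_rot: [0.575, 0.818, 0.0, 0.0]
ft_force: [-3.3, 1.7, 9.7]
gripper_width: 0.0
gripper_force: 4.9
```

Emit:
jog_arm(plan=[[[0, 0, 0], 0], [[0, 0, 0], 0], [[0, 0, 0], 0], [[0, 0, 0], 0], [[0, 0, 0], 0], [[0, 0, 0], 0], [[0, 0, 0], 0], [[0, 0, 0], 0], [[0, 0, 0], 0], [[0, 0, 0], 0]])

```text
t: 15.4
position: [0.5195, 0.2086, 0.2355]
tool_rot: [0.575, 0.818, 0.001, 0.0]
ft_force: [-1.0, 2.9, 8.8]
gripper_width: 0.0009
gripper_force: 4.6
```

Run:
```python
from h import *
p,d,i,T,s=wrist(); cv2.imwrite("pics/w4.png",p)
p,d=vision.read_camera("scene"); cv2.imwrite("pics/s4.png",cv2.resize(p[100:240,160:340],None,fx=4,fy=4,interpolation=2))
print(s["position"],s["ft_force"],s["t"])
```

```text
[0.51948925 0.20858477 0.2354764 ] [-0.98795758  2.87163213  8.80941476] 15.4
```

View pics/s4.png

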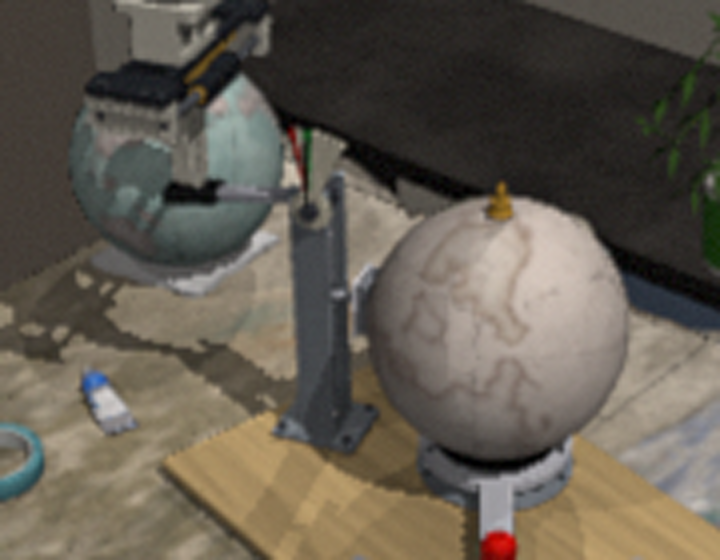

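The shoe bears on the globe, the pointer is on green and the paddle force is about 9 N, as expected in mid-band.

```bash
python3 -c "
from rig import arm
print(arm.sign_off())"
```

```text
the job is handed in; nothing more can be done
None
```

I handed the job in with the index arm at the next hole, the plunger home, and the hand still holding the paddle down with about 9 N; the camera shows the pointer in the green, at an estimated 0.31 rad, but no verdict came back.

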